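Set the cap feeder back one notch

TASK

The cap feeder has fed one notch too far. With a fingertip push the pawl's black knob outwards, away from the wheel, so that the pawl lifts and stays up; then push the wheel back exactly one notch, clockwise seen from above, by one of its upright pegs, and push the knob back inwards so that the pawl drops fully home into that notch. The caps must stay lying in their nests, and the vial and the beaker standing beyond the feeder stay where they are.

Things in the scene. Friction and masses are not known exactly. Their poses are not given: they have to be found in the camera images.
- feeder: Cap feeder, fixed: grey round stand 156 mm across, a flat steel ratchet wheel on top that turns about the vertical axis, and on its +y side a bracket (cheeks 56 mm high) with the pawl. Origin at the centre of the underside, below the wheel axis; z up; +y points from the wheel axis to the pawl bracket.
- wheel_centre (a point): Centre of the wheel's top face, on its axis, 28 mm above the worktop. The wheel is 154 mm across, with 8 cap nests 45 mm from the axis (rings of pins 7 mm tall), 8 saw teeth 9 mm high on the rim (notch pitch 45 degrees) and 4 upright pegs.
- feed_wheel (a joint): Turn of the wheel, rad: about 0 at the start, growing counterclockwise seen from above (feed direction, free to click on). One notch back, clockwise, is -0.785. With the pawl down a tooth face stops it turning back; with the pawl up it turns both ways with light friction (about 2 N at a peg) and stays where left. The notch leaves the pawl about 0.1 rad of play either way.
- pawl_pivot (a point): Pawl hinge axis at the bracket, 98 mm from the wheel axis and 46 mm above the worktop; the axis is level, parallel to the feeder's x.
- pawl (a joint): Pawl angle, rad: 0 = fully down in a notch, 1.15 = thrown up against its stop. It weighs about 0.1 kg and is over-centre: pushed past about 0.7 rad it falls outwards and stays up; pushed back inwards past that it falls down by its weight (under 1 N at the knob). Dropped on a tooth instead of into a notch it stays some 0.1 to 0.35 rad up.
- pawl_knob (a point): Centre of the black ball knob (18 mm across) on the 10 mm thick pawl lever, 60 mm from the hinge axis. With the pawl down the lever leans inwards over the wheel (knob 68 mm from the wheel axis, 98 mm above the worktop); with the pawl up it leans outwards (knob 133 mm from the wheel axis, 94 mm above the worktop), the raised nose 70 mm from the wheel axis and up to 78 mm high.
- peg0_top (a point): Centre of the top of an upright steel peg on the wheel, 10 mm thick, 36 mm tall above the wheel's top face (top 64 mm above the worktop), 58 mm from the wheel axis; it turns with the wheel. At wheel angle 0 it stands at 22.5 degrees about the axis, counterclockwise from the feeder's x.
- peg1_top (a point): Centre of the top of an upright steel peg on the wheel, 10 mm thick, 36 mm tall above the wheel's top face (top 64 mm above the worktop), 58 mm from the wheel axis; it turns with the wheel. At wheel angle 0 it stands at 112.5 degrees about the axis, counterclockwise from the feeder's x.
- peg2_top (a point): Centre of the top of an upright steel peg on the wheel, 10 mm thick, 36 mm tall above the wheel's top face (top 64 mm above the worktop), 58 mm from the wheel axis; it turns with the wheel. At wheel angle 0 it stands at 202.5 degrees about the axis, counterclockwise from the feeder's x.
- peg3_top (a point): Centre of the top of an upright steel peg on the wheel, 10 mm thick, 36 mm tall above the wheel's top face (top 64 mm above the worktop), 58 mm from the wheel axis; it turns with the wheel. At wheel angle 0 it stands at 292.5 degrees about the axis, counterclockwise from the feeder's x.
- cap_1: Loose black screw cap, 23 mm across and 15 mm tall, lying in a nest on the wheel; origin at the centre of its underside, on the wheel's top face. It rides along with the wheel.
- nest1 (a point): Centre of the nest floor that cap_1 lies in, on the wheel's top face; it turns with the wheel.
- cap_2: Loose black screw cap, 23 mm across and 15 mm tall, lying in a nest on the wheel; origin at the centre of its underside, on the wheel's top face. It rides along with the wheel.
- nest2 (a point): Centre of the nest floor that cap_2 lies in, on the wheel's top face; it turns with the wheel.
- cap_3: Loose black screw cap, 23 mm across and 15 mm tall, lying in a nest on the wheel; origin at the centre of its underside, on the wheel's top face. It rides along with the wheel.
- nest3 (a point): Centre of the nest floor that cap_3 lies in, on the wheel's top face; it turns with the wheel.
- vial: Loose glass vial with a black cap, 33 mm across and 79 mm tall, standing on the worktop beyond the feeder (to its +x side); origin at the centre of its underside. Leave it alone.
- beaker: Loose small beaker, 45 mm across and 50 mm tall, standing on the worktop beyond the feeder (to its +x side); origin at the centre of its underside. Leave it alone.

How it is judged:
By the outcome, as a careful person would: the job done as asked, in the order asked, and still so for the second after the job is handed in, with the robot touching nothing.
It also fails if it takes over 72 s, if anything falls off the work surface, if the arm or the gripper's body presses on something with over 40 N, if the wrist force passes 120 N, or if a joint passes its speed limit or range.

ROBOT

A 7-joint arm with a two-finger parallel gripper is mounted at the origin on a cart in front of the work surface, level with it; the furniture and walls round the work are solid. World frame = base frame: x ahead of the robot, y to its left, z up, the work surface at z = 0. Lengths are in m, angles in degrees, forces in N, time in s.
With the tool pointing down it reaches from about 0.425 to 0.875 m from the base axis. Payload 9.9 kg.
Tool frame: the origin (TCP) lies midway between the tips of the shut fingers; the grasp point (between the pads) lies 19 mm behind it; z points along the fingers, x is the direction in which the jaws open and shut, and the axes are right-handed (so a half turn about z gives the same grasp; the last joint's range is limited). The gripper opens to 85 mm and grips with 20 to 120 N. Pads are 22 mm wide; open, the fingers measure 114 mm over their backs; the gripper's body (76 mm by 85 mm) begins 54 mm behind the grasp point. The pads swing forward as they close: fully open they stand 13 mm farther back than shut.
Start: joints at [-4.801, 32.985, 1.427, 82.34, -0.859, 64.687, -3.237], TCP at [0.675, 0, 0.198] pointing down, gripper open.
Joint ranges: [-157.87, 157.87], [-19.46, 123.44], [-87.15, 90], [11.01, 140.99], [-62.26, 242.26], [9.8, 113.94], [-161.44, 161.44]. Speed limits (degrees/s): [127.2, 127.2, 172.46, 172.46, 180, 180, 180].

INTERFACE

Orientations are given as a 3x3 rotation matrix whose columns are the frame's x, y, z axes.
In Python, from station import ctrl gives the robot as it stands. The module is installed in compiled form; this text tells all that it offers.
- The arm moves only by the shell command python3 -m pendant 'ROWS'. ROWS is text: rows parted by semicolons, each of 7 numbers parted by spaces: the turn, a rotation vector about the tool's x, y, z in rad, then the shift along the tool's x, y, z in mm, then the closure, from 0 (fully open) to 1 (shut). In form: rx ry rz dx dy dz hand; .... A call has 1 to 10 rows; each row shifts and turns the commanded pose from where the row before left it, along the tool's axes as they then stand; what a row does not reach is not made up. A row lasts 1/12 s, in which the tool goes at most 41.7 mm and 7.16 degrees, less where a joint would pass 70% of its speed; a pose out of reach is approached as far as the arm can. A call is refused whole if a number of a shift passes 41.7 or a number of a turn 0.125, either way. A call with a gripper value outside its range is refused whole. The fingers move at their own pace and stop on an object; the grip force is fixed at half the most. Time passes only in rows, so rows that do not move let the fingers close. It gives the time, the measured TCP pose, the force and the opening at its end, in the units of the state.
- ctrl.sense(): the state, without advancing time (a new reading comes with each control period).
- ctrl.snapshot(name): name is "scene" or "side" or "wrist"; returns a dict with "img" (480x640x3 uint8, red, green, blue), "fx", "fy", "cx", "cy" (pixels), "world_to_cam" (4x4, takes a point from world to camera coordinates). Camera axes: x right, y up, looking along -z (the intrinsics and any distortion apply to the point x, -y, -z); pixel columns grow to the right and rows downward; lengths in m; the calibration is good to about 2 mm. The wrist camera is an equidistant fisheye: a pixel r from the principal point sees the ray r / f radians off the axis. A picture is of the moment at which its call begins. There is no depth.
- ctrl.close_job(): hands the job in, once; it reports no verdict.
Trained networks look in a picture, given as the dict that the camera call returned (one of the last four; its "shot" number tells which), for a name from the list of things; names that differ only in an ending like _2 or _b are one class to them, and where a whole thing is asked for, a point or a joint stands for the part that bears it (a point fixed in the world has none). Each returns a list of dicts, best first, with "conf" (0 to 1); they miss things now and then, are a little off and sometimes report something else, mostly with a low value. They report only what shows in the picture. A call takes as long as a camera call.
- ctrl.silhouettes(picture, thing): "pixels" (480x640 bool, what is visible of it) and "box" ([left, top, right, bottom] in pixels, round what is visible of it).
- ctrl.place_of(picture, thing): "at" ([column, row] in pixels: a listed point, or the origin of a listed thing).
The state is a dict: "time_s": time; "qpos": joint angles; "joint_velocities": joint speeds; "tau": joint torques, N m; "tool_pos": TCP position; "tcp_rot": TCP orientation; "contact_force": force on the tool from outside, world axes, zero at the start; "wrist_torque": the same for the moment, N m; "gripper_width": finger opening in m.
Only numpy, scipy, OpenCV 4.12 (cv2) and the standard library are available. Lean on these libraries where they do the work, as an engineer would, in place of code of your own. Each camera call takes 0.05 s, during which the arm holds its last target. There are 200 camera calls.

## Working session

There is one attempt and no reset: what is moved stays moved. The work goes in short steps, Python scripts to look and compute and a shell command to move; the robot and the scene stay as the last step left them, time stands still between calls to the robot, and variables do not carry over. Pictures are saved under pics/ and viewed, about 8 in all and at most 12, crops included, and the job is handed in when it is done.

```bash
mkdir -p pics
cat > h.py <<'E'
import numpy as np,cv2
from station import ctrl
def proj(s,P):
    P=np.atleast_2d(P); M=np.array(s["world_to_cam"]); c=(M[:3,:3]@P.T).T+M[:3,3]
    return np.c_[s["fx"]*c[:,0]/-c[:,2]+s["cx"], s["fy"]*-c[:,1]/-c[:,2]+s["cy"]]
def ray(s,uv):
    M=np.array(s["world_to_cam"]);R=M[:3,:3]
    d=R.T@np.array([(uv[0]-s["cx"])/s["fx"],-(uv[1]-s["cy"])/s["fy"],-1])
    return -R.T@M[:3,3],d
def atz(s,uv,z):
    o,d=ray(s,uv); return o+d*(z-o[2])/d[2]
def save(s,n): cv2.imwrite(f"pics/{n}.png",cv2.cvtColor(s["img"],cv2.COLOR_RGB2BGR))
E
python3 - <<'E'
from h import *
np.set_printoptions(precision=4,suppress=True)
Z=dict(wheel_centre=.028,pawl_pivot=.046,pawl_knob=.098,peg0_top=.064,peg1_top=.064,peg2_top=.064,peg3_top=.064,nest1=.028,feeder=0,vial=0,beaker=0,cap_1=.028)
for c in("scene","side"):
    s=ctrl.snapshot(c);save(s,c+"0"); print(c,{k:s[k] for k in s if k in("fx","cx","cy")},[k for k in s])
    for n,z in Z.items():
        for r in ctrl.place_of(s,n)[:3]: print(n,round(r["conf"],2),np.array(r["at"]),atz(s,r["at"],z))
st=ctrl.sense();print(st["time_s"],st["tool_pos"],st["tcp_rot"],st["contact_force"])
E
```

```text
scene {'fx': 436.3602369348313, 'cx': 325.00495100335786, 'cy': 242.57208379129466} ['img', 'fx', 'fy', 'cx', 'cy', 'world_to_cam', 'shot']
wheel_centre 0.78 [369.5 262.1] [0.5019 0.1746 0.028 ]
wheel_centre 0.65 [295.7 276.5] [0.6094 0.298  0.028 ]
pawl_pivot 0.74 [350.3 277.8] [0.5012 0.2705 0.046 ]
pawl_knob 0.66 [355.6 246.1] [0.5086 0.2368 0.098 ]
peg0_top 0.73 [340.8 243.3] [0.5639 0.19   0.064 ]
peg0_top 0.43 [367.2 258.2] [0.4911 0.2157 0.064 ]
peg1_top 0.86 [370.7 260.4] [0.4817 0.2197 0.064 ]
peg2_top 0.82 [397.  246.2] [0.4561 0.1415 0.064 ]
peg3_top 0.74 [369.6 233.4] [0.5285 0.1199 0.064 ]
nest1 0.85 [376.2 250.7] [0.5079 0.1246 0.028 ]
nest1 0.82 [375.3 272. ] [0.4763 0.2029 0.028 ]
nest1 0.7 [347.9 255. ] [0.5544 0.1722 0.028 ]
feeder 0.7 [365.4 271.4] [0.5106 0.1727 0.    ]
feeder 0.48 [370.7 234.9] [0.566  0.0188 0.    ]
vial 0.85 [311.5 257.7] [0.6401 0.1835 0.    ]
vial 0.24 [374.9 250.8] [0.5267 0.0834 0.    ]
beaker 0.76 [296.1 278. ] [0.6277 0.2687 0.    ]
cap_1 0.59 [378.5 251.3] [0.5025 0.1244 0.028 ]
cap_1 0.47 [348.5 255.7] [0.552  0.1741 0.028 ]
cap_1 0.46 
[... 609 characters left out ...]
.9 282.4] [0.5886 0.1634 0.064 ]
peg3_top 0.26 [375.2 303.8] [0.596  0.1069 0.064 ]
nest1 0.92 [304.7 329. ] [0.507  0.1313 0.028 ]
nest1 0.91 [324.9 306. ] [0.5508 0.171  0.028 ]
nest1 0.8 [270.9 304.5] [0.4805 0.1995 0.028 ]
feeder 0.76 [299.9 327.4] [0.5137 0.1711 0.    ]
feeder 0.42 [269.5 274.4] [0.5121 0.3181 0.    ]
vial 0.96 [374.7 305.6] [0.6354 0.1838 0.    ]
beaker 0.59 [352.8 279.3] [0.633  0.2606 0.    ]
beaker 0.52 [327.8 304.1] [0.571  0.2105 0.    ]
cap_1 0.72 [269.4 304.5] [0.4785 0.2002 0.028 ]
cap_1 0.54 [307.3 329.2] [0.5101 0.1297 0.028 ]
1.3 [0.675  0.     0.1981] [[ 1.      0.     -0.0001]
 [ 0.     -1.     -0.    ]
 [-0.0001  0.     -1.    ]] [ 0.5139 -0.1161  0.3513]
```

```bash
cat > fit.py <<'E'
from h import *
from scipy.optimize import least_squares
def loc(n,w,k):
    if n.startswith("peg"): a=np.radians(22.5+90*int(n[3]))+w; return [.058*np.cos(a),.058*np.sin(a),.064]
    return dict(wheel_centre=[0,0,.028],feeder=[0,0,0],pawl_pivot=[0,.098,.046],pawl_knob=k)[n]
def fit(shots,k=[0,.068,.098],fixed=None):
    obs=[]
    for s in shots:
        for n in("wheel_centre","feeder","pawl_pivot","pawl_knob","peg0_top","peg1_top","peg2_top","peg3_top"):
            for r in ctrl.place_of(s,n)[:1]:
                if r["conf"]>.5: obs.append((s,n,np.array(r["at"])))
    def W(p,n):
        l=np.array(loc(n,p[3],k));c,t=np.cos(p[2]),np.sin(p[2])
        return [p[0]+c*l[0]-t*l[1],p[1]+t*l[0]+c*l[1],l[2]]
    full=(lambda p:p) if fixed is None else (lambda p:[*fixed,p[0]])
    res=lambda p:np.concatenate([proj(s,W(full(p),n))[0]-a for s,n,a in obs])
    r=least_squares(res,[.51,.175,0,0] if fixed is None else [0],loss="soft_l1",f_scale=2)
    for (s,n,a),e in zip(obs,res(r.x).reshape(-1,2)): print(s["shot"],n,e.round(1))
    p=full(r.x)
    for n in("pawl_pivot","pawl_knob","peg0_top","peg1_top","peg2_top","peg3_top"): print(n,np.round(W(p,n),4))
    print("x y yaw wheel",np.round(p,4)); return p
E
python3 - <<'E'
from fit import *
a,b=ctrl.snapshot("scene"),ctrl.snapshot("side")
fit([a,b])
im=np.hstack([cv2.resize(a["img"][180:330,250:450],(400,300),interpolation=2),cv2.resize(b["img"][220:370,230:430],(400,300),interpolation=2)])
im=np.vstack([im,np.hstack([cv2.resize(a["img"],(400,300)),cv2.resize(b["img"],(400,300))])])
cv2.imwrite("pics/a.png",im[:,:,::-1])
E
```

```text
3 feeder [0.4 0.8]
3 pawl_pivot [-1.4  3.5]
3 pawl_knob [0.8 2.4]
3 peg1_top [ 0.1 -2.9]
3 peg2_top [-3.4  0.1]
3 peg3_top [ 0.6 -2.3]
4 wheel_centre [-0.6 -0.9]
4 feeder [-0.6  0. ]
4 pawl_pivot [1.2 0.3]
4 pawl_knob [-1.6 -0.7]
4 peg0_top [1.2 0.4]
4 peg2_top [-1.   4.6]
4 peg3_top [ 1.4 -0.1]
pawl_pivot [0.506  0.2673 0.046 ]
pawl_knob [0.507  0.2374 0.098 ]
peg0_top [0.5619 0.1938 0.064 ]
peg1_top [0.4849 0.222  0.064 ]
peg2_top [0.4566 0.145  0.064 ]
peg3_top [0.5336 0.1168 0.064 ]
x y yaw wheel [0.5092 0.1694 0.0334 0.0075]
```

View pics/a.png

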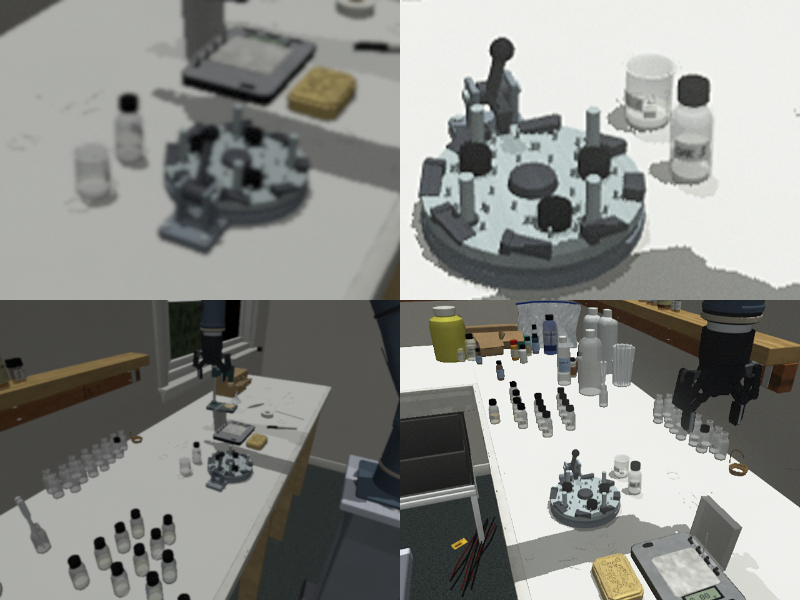

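Side view crop shows the feeder clearly, with the knob at (500,50), the four pegs, three caps, and the vial and beaker on the +x side. It agrees with the network fit: centre at about (0.509, 0.170), yaw of about 2°. I'll start with the shut fingers moving above the wheel, inside the knob.

```bash
python3 -m pendant '0 0 0 -24 -29 0 1; 0 0 0 -24 -29 0 1; 0 0 0 -24 -29 0 1; 0 0 0 -24 -29 0 1; 0 0 0 -24 -29 0 1; 0 0 0 -24 -29 0 1; 0 0 0 -23 -29 0 1; 0 0 0 0 0 30 1; 0 0 0 0 0 30 1; 0 0 0 0 0 0 1'
python3 - <<'E'
from fit import *
st=ctrl.sense();print(st["tool_pos"],st["contact_force"],st["gripper_width"])
a,b=ctrl.snapshot("wrist"),ctrl.snapshot("side")
im=np.hstack([cv2.resize(a["img"],(400,300)),cv2.resize(b["img"][160:370,210:490],(400,300),interpolation=2)])
cv2.imwrite("pics/b.png",im[:,:,::-1])
E
```

```text
time_s: 3.03
tool_pos: [0.5049, 0.2026, 0.1341]
tcp_rot: [[1.0, 0.002, -0.006], [0.002, -1.0, -0.003], [-0.006, 0.003, -1.0]]
contact_force: [-0.9, -0.8, -0.4]
gripper_width: 0.0003
[0.50486788 0.20258559 0.13412278] [-0.86425592 -0.82264339 -0.37134366] 0.00030364801986640947
```

View pics/b.png

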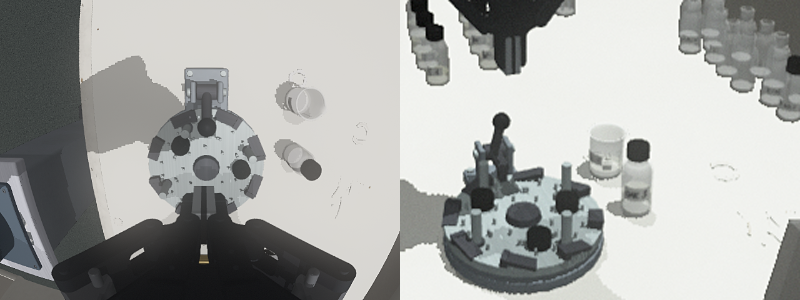

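Run:
```python
from fit import *
b=ctrl.snapshot("side");print(proj(b,[[.505,.2026,.134],[.507,.238,.098]]))
a=ctrl.snapshot("wrist")
M=np.array(a["world_to_cam"])
def fe(uv,z):
    x,y=(uv[0]-a["cx"])/a["fx"],(uv[1]-a["cy"])/a["fy"];r=np.hypot(x,y)
    d=M[:3,:3].T@np.array([np.sin(r)*x/r,-np.sin(r)*y/r,-np.cos(r)]);o=-M[:3,:3].T@M[:3,3];return o+d*(z-o[2])/d[2]
for n,z in dict(wheel_centre=.028,pawl_pivot=.046,pawl_knob=.098,peg0_top=.064,peg1_top=.064,peg2_top=.064,peg3_top=.064).items():
    for r in ctrl.place_of(a,n)[:1]: print(n,round(r["conf"],2),r["at"],fe(r["at"],z).round(4))
```

```text
[[285.78633715 234.51955713]
 [279.9350062  245.29979486]]
wheel_centre 0.62 [323.8, 266.4] [0.5066 0.1701 0.028 ]
pawl_pivot 0.85 [319.8, 146.7] [0.504  0.2687 0.046 ]
pawl_knob 0.86 [322.8, 201.2] [0.5065 0.2389 0.098 ]
peg0_top 0.89 [399.6, 254.4] [0.5619 0.1932 0.064 ]
peg1_top 0.61 [289.8, 211.1] [0.4833 0.2252 0.064 ]
peg2_top 0.85 [259.3, 312.8] [0.4568 0.1453 0.064 ]
peg3_top 0.86 [354.0, 342.8] [0.5308 0.1182 0.064 ]
```

Run:
```python
from fit import *
b=ctrl.snapshot("side");st=ctrl.sense();print(st["tool_pos"],proj(b,[st["tool_pos"]]))
im=b["img"].copy();u,v=proj(b,[st["tool_pos"]])[0].astype(int)
c=cv2.resize(im[140:290,210:410],(800,600),interpolation=2)
cv2.circle(c,((u-210)*4,(v-140)*4),5,(255,0,0),-1)
cv2.imwrite("pics/c.png",c[:,:,::-1])
```

```text
[0.50817998 0.20298449 0.13847086] [[287.92922175 231.06809983]]
```

View pics/c.png

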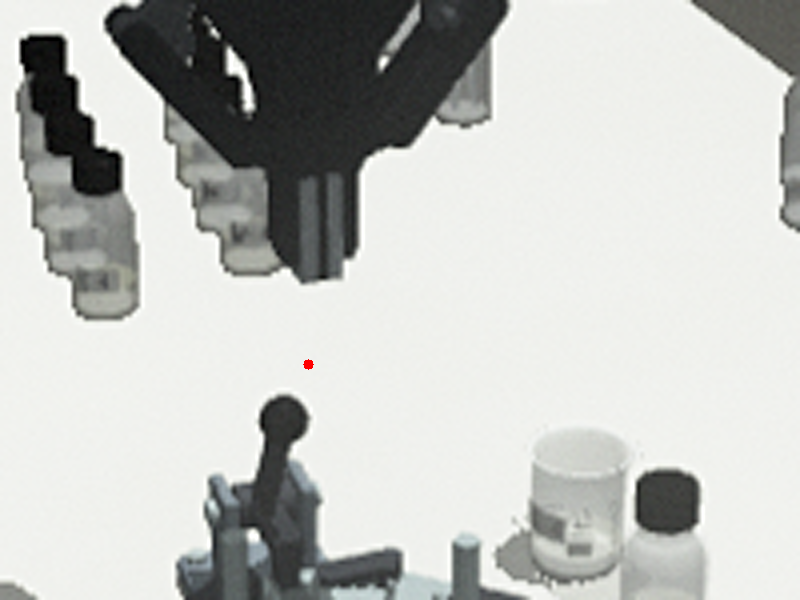

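Run:
```python
from fit import *
st=ctrl.sense();T=np.array(st["tool_pos"]);R=np.array(st["tcp_rot"]);print(T)
s=ctrl.snapshot("scene");a=ctrl.snapshot("wrist");M=np.array(a["world_to_cam"])
b=ctrl.snapshot("side")
def pf(P):
    c=M[:3,:3]@P+M[:3,3];th=np.arctan2(np.hypot(c[0],c[1]),-c[2]);k=th/np.hypot(c[0],c[1]);return np.array([a["cx"]+a["fx"]*k*c[0],a["cy"]-a["fy"]*k*c[1]])
w=a["img"].copy()
o=[]
sc=cv2.resize(s["img"][140:290,250:450],(400,300),interpolation=2)
for i,d in enumerate((0,.02,.04)):
    P=T-R[:,2]*d; col=[(255,0,0),(0,255,0),(255,255,0)][i]
    q=pf(P);print(d,q,proj(s,[P])[0],proj(b,[P])[0]);cv2.circle(w,tuple(q.astype(int)),3,col,-1)
    u,v=proj(s,[P])[0];cv2.circle(sc,(int((u-250)*2),int((v-140)*2)),3,col,-1)
im=np.hstack([cv2.resize(w[180:420,160:480],(400,300)),sc])
cv2.imwrite("pics/d.png",im[:,:,::-1])
```

```text
[0.50817998 0.20298449 0.13847086]
0 [326.82024181 285.66817699] [364.20340846 220.73211499] [287.92922175 231.06809983]
0.02 [326.91067631 303.16200487] [364.79437919 211.55923949] [287.72525743 217.67935069]
0.04 [327.01985963 324.61175754] [365.39974391 202.16294448] [287.51606832 203.94763264]
```

View pics/d.png

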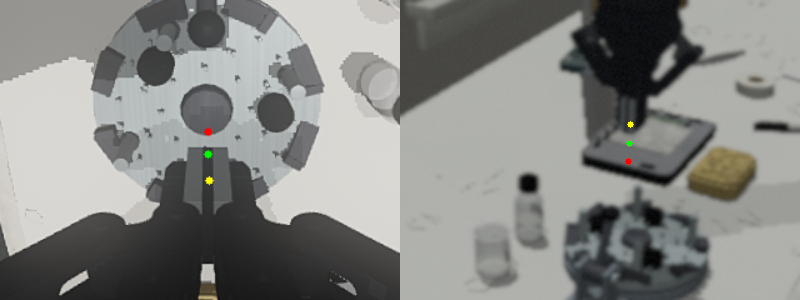

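Run:
```python
from fit import *
T=np.array(ctrl.sense()["tool_pos"])
a=ctrl.snapshot("wrist");b=ctrl.snapshot("side");M=np.array(a["world_to_cam"])
def pf(P):
    c=M[:3,:3]@P+M[:3,3];th=np.arctan2(np.hypot(c[0],c[1]),-c[2]);k=th/np.hypot(c[0],c[1]);return np.array([a["cx"]+a["fx"]*k*c[0],a["cy"]-a["fy"]*k*c[1]])
print("cams",(-M[:3,:3].T@M[:3,3]).round(3),(-np.array(b["world_to_cam"])[:3,:3].T@np.array(b["world_to_cam"])[:3,3]).round(3))
for d in (0,.01,.02,.03,.04):
  for y in (-.011,.011):
    P=[T+[x,y,d] for x in(-.008,.008)];print(d,y,[pf(p).round(1) for p in P],proj(b,P).round(1).tolist())
```

```text
cams [0.508 0.283 0.314] [ 0.301 -0.458  0.512]
0 -0.011 [array([311.5, 304.3]), array([341.7, 304.4])] [[284.5, 236.0], [296.1, 234.1]]
0 0.011 [array([310.9, 265.8]), array([342.4, 265.8])] [[279.6, 228.5], [291.0, 226.7]]
0.01 -0.011 [array([310.8, 313.3]), array([342.4, 313.3])] [[284.4, 229.3], [296.1, 227.4]]
0.01 0.011 [array([310.1, 273.3]), array([343.2, 273.3])] [[279.5, 221.9], [290.9, 220.1]]
0.02 -0.011 [array([310.1, 323.2]), array([343.3, 323.2])] [[284.3, 222.5], [296.0, 220.6]]
0.02 0.011 [array([309.3, 281.6]), array([344.2, 281.6])] [[279.3, 215.2], [290.8, 213.5]]
0.03 -0.011 [array([309.2, 334. ]), array([344.2, 334. ])] [[284.2, 215.6], [296.0, 213.8]]
0.03 0.011 [array([308.3, 290.9]), array([345.2, 290.9])] [[279.2, 208.4], [290.7, 206.7]]
0.04 -0.011 [array([308.3, 345.9]), array([345.2, 346. ])] [[284.0, 208.6], [295.9, 206.8]]
0.04 0.011 [array([307.3, 301.2]), array([346.4, 301.2])] [[279.0, 201.6], [290.6, 199.9]]
```

All three cameras show the shut fingertips about 37 mm behind the reported TCP, so the tip is higher than stated. I'll check this by contact: first a push at reported z 0.085, which is harmless either way.

```bash
python3 -m pendant '0 0 0 0 0 27 1; 0 0 0 0 0 26 1; 0 0 0 0 0 0 1; 0 0 0 0 -8 0 1; 0 0 0 0 -8 0 1; 0 0 0 0 -8 0 1; 0 0 0 0 -8 0 1; 0 0 0 0 0 0 1; 0 0 0 0 0 0 1'
python3 - <<'E'
from fit import *
print(ctrl.sense()["tool_pos"])
b=ctrl.snapshot("side");w=ctrl.snapshot("wrist")
for s in (b,w): print([(r["at"],round(r["conf"],2)) for r in ctrl.place_of(s,"pawl_knob")[:2]])
c=np.hstack([cv2.resize(b["img"][170:320,210:410],(400,300),interpolation=2),cv2.resize(w["img"][180:420,160:480],(400,300))])
cv2.imwrite("pics/e.png",c[:,:,::-1])
E
```

```text
time_s: 4.63
tool_pos: [0.5081, 0.2361, 0.0857]
tcp_rot: [[1.0, 0.001, 0.001], [0.001, -1.0, 0.001], [0.001, -0.001, -1.0]]
contact_force: [0.3, -1.4, 0.6]
gripper_width: 0.0001
[0.50811906 0.23607042 0.08568222]
[([278.6, 244.4], 0.62), ([268.3, 308.8], 0.56)]
[([324.3, 289.0], 0.74)]
```

View pics/e.png

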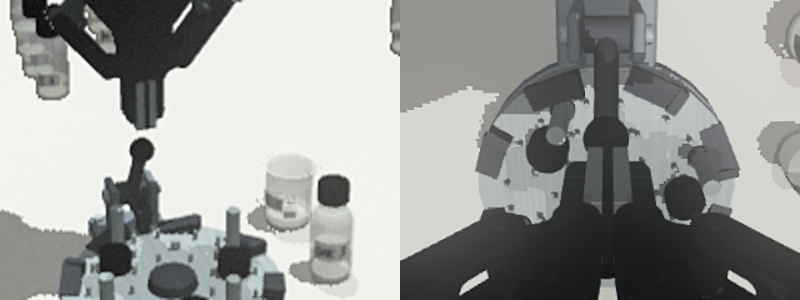

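The view confirms it: the tip hovers above the knob with the pawl unmoved and no contact. The true tip is the reported TCP plus 37 mm in z. I'll back off, lower, then push outwards.

```bash
python3 -m pendant '0 0 0 0 17 0 1; 0 0 0 0 17 0 1; 0 0 0 0 0 20 1; 0 0 0 0 0 17 1; 0 0 0 0 0 0 1; 0 0 0 0 -10 0 1; 0 0 0 0 -8 0 1; 0 0 0 0 -8 0 1; 0 0 0 0 -8 0 1; 0 0 0 0 0 0 1';python3 -m pendant '0 0 0 0 -8 0 1; 0 0 0 0 -8 0 1; 0 0 0 0 -6 0 1; 0 0 0 0 -6 0 1; 0 0 0 0 0 0 1; 0 0 0 0 0 0 1; 0 0 0 0 0 0 1'
python3 - <<'E'
from fit import *
b=ctrl.snapshot("side");w=ctrl.snapshot("wrist")
for s in (b,w): print([(r["at"],round(r["conf"],2)) for r in ctrl.place_of(s,"pawl_knob")[:2]])
print(proj(b,[[.505,.303,.094],[.507,.238,.098]]))
c=np.hstack([cv2.resize(b["img"][170:320,210:410],(400,300),interpolation=2),cv2.resize(w["img"][180:420,160:480],(400,300))])
cv2.imwrite("pics/f.png",c[:,:,::-1])
E
```

```text
time_s: 5.67
tool_pos: [0.5081, 0.2383, 0.0488]
tcp_rot: [[1.0, 0.003, 0.001], [0.003, -1.0, 0.002], [0.001, -0.002, -1.0]]
contact_force: [0.1, 0.5, 0.1]
gripper_width: 0.0
time_s: 6.25
tool_pos: [0.5079, 0.2626, 0.048]
tcp_rot: [[1.0, -0.0, -0.0], [-0.0, -1.0, -0.0], [-0.0, 0.0, -1.0]]
contact_force: [0.2, -0.1, 0.2]
gripper_width: 0.0
[]
[([323.4, 232.8], 0.63)]
[[265.99428628 227.59943564]
 [279.9350062  245.29979486]]
```

View pics/f.png

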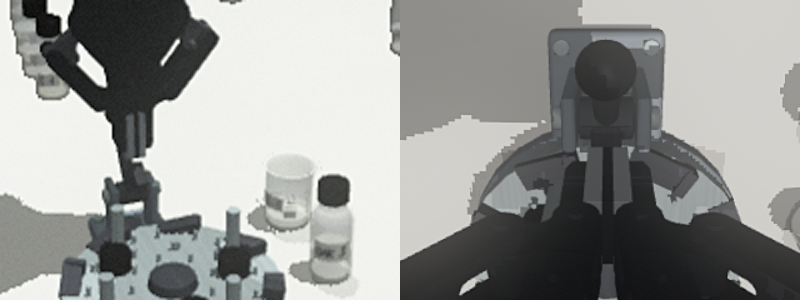

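Pawl is up: in the wrist crop the knob sits at (605,70) over the bracket base, well clear of the finger at (605,160). Next is peg3, on its +x side.

```bash
python3 -m pendant '0 0 0 0 0 -25 1; 0 0 0 0 0 -25 1; 0 0 0 14.5 36.4 0 1; 0 0 0 14.5 36.4 0 1; 0 0 0 14.5 36.4 0 1; 0 0 0 14.5 36.4 0 1; 0 0 0 0 0 30 1; 0 0 0 0 0 30 1; 0 0 0 0 0 10 1; 0 0 0 0 0 0 1'
python3 - <<'E'
from fit import *
b=ctrl.snapshot("side");w=ctrl.snapshot("wrist");print(ctrl.sense()["tool_pos"])
print(proj(b,[[.505,.303,.094],[.507,.238,.098]]))
for n in("pawl_knob","peg3_top"): print(n,[(r["at"],atz(b,r["at"],.064 if "peg" in n else .094),round(r["conf"],2)) for r in ctrl.place_of(b,n)[:2]])
c=np.hstack([cv2.resize(b["img"][210:360,230:430],(400,300),interpolation=2),cv2.resize(w["img"][120:420,120:520],(400,300))])
cv2.imwrite("pics/g.png",c[:,:,::-1])
E
```

```text
time_s: 7.28
tool_pos: [0.564, 0.1169, 0.0258]
tcp_rot: [[1.0, -0.0, -0.005], [-0.0, -1.0, -0.001], [-0.005, 0.001, -1.0]]
contact_force: [-1.2, 1.2, -0.7]
gripper_width: -0.0002
[0.56602237 0.11791572 0.0285837 ]
[[265.99428628 227.59943564]
 [279.9350062  245.29979486]]
pawl_knob [([270.2, 225.1], array([0.51323785, 0.30870495, 0.094     ]), 0.56), ([299.3, 331.2], array([0.47180567, 0.04903924, 0.094     ]), 0.45)]
peg3_top [([324.9, 307.4], array([0.53109997, 0.12127924, 0.064     ]), 0.96)]
```

View pics/g.png

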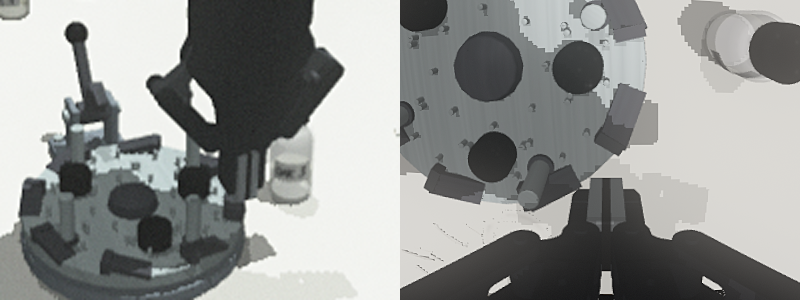

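The pawl is up, with the knob at side crop (75,32), and the finger is beside peg3 on its +x side. I'll lower 15 mm and push.

```bash
python3 -m pendant '0 0 0 0 0 15 1; 0 0 0 0 0 0 1; 0 0 0 -6 0 0 1; 0 0 0 -5 0 0 1; 0 0 0 -5 0 0 1; 0 0 0 -5 0 0 1; 0 0 0 -5 0 0 1; 0 0 0 -5 0 0 1; 0 0 0 0 0 0 1; 0 0 0 0 0 0 1'
cat > wh.py <<'E'
from fit import *
F=[.5085,.1702,.033]
def run(k,show=None):
    b=ctrl.snapshot("side");w=ctrl.snapshot("wrist");st=ctrl.sense();print(st["tool_pos"],st["contact_force"])
    M=np.array(w["world_to_cam"])
    def fe(uv,z):
        x,y=(uv[0]-w["cx"])/w["fx"],(uv[1]-w["cy"])/w["fy"];r=np.hypot(x,y)
        d=M[:3,:3].T@np.array([np.sin(r)*x/r,-np.sin(r)*y/r,-np.cos(r)]);o=-M[:3,:3].T@M[:3,3];return o+d*(z-o[2])/d[2]
    for s,f in((b,lambda u,z:atz(b,u,z)),(w,fe)):
        for i in range(4):
            for r in ctrl.place_of(s,f"peg{i}_top")[:1]:
                p=f(r["at"],.064);d=p[:2]-F[:2]
                a=np.arctan2(d[1],d[0])-F[2]-np.radians(22.5)
                print(i,round(r["conf"],2),p.round(4),"r",round(np.hypot(*d),4),"wheel mod 90deg:",np.round(np.degrees((a+np.pi/2*.75)%(np.pi/2)-np.pi/2*.75),1))
        r=ctrl.place_of(s,"pawl_knob")[:1]
        if r: print("knob",round(r[0]["conf"],2),r[0]["at"],f(r[0]["at"],k).round(4))
    if show:
        c=np.hstack([cv2.resize(b["img"][210:360,230:430],(400,300),interpolation=2),cv2.resize(w["img"][120:420,120:520],(400,300))])
        cv2.imwrite(f"pics/{show}.png",c[:,:,::-1])
E
python3 -c "import wh;wh.run(.094)"
```

```text
time_s: 8.32
tool_pos: [0.5341, 0.1177, 0.0131]
tcp_rot: [[1.0, 0.0, -0.001], [0.0, -1.0, 0.0], [-0.001, -0.0, -1.0]]
contact_force: [0.4, 0.2, 0.7]
gripper_width: -0.0002
[0.53447941 0.11773531 0.01294393] [ 0.61120297 -1.03132216  0.3535422 ]
1 0.81 [0.5008 0.2286 0.064 ] r 0.0589 wheel mod 90deg: -16.9
2 0.6 [0.4558 0.1658 0.064 ] r 0.0529 wheel mod 90deg: -19.6
3 0.92 [0.5133 0.1135 0.064 ] r 0.0569 wheel mod 90deg: -19.6
knob 0.71 [270.3, 225.3] [0.5132 0.308  0.094 ]
1 0.68 [0.4989 0.2278 0.064 ] r 0.0584 wheel mod 90deg: -15.0
2 0.73 [0.4493 0.1617 0.064 ] r 0.0598 wheel mod 90deg: -16.2
3 0.96 [0.5153 0.1138 0.064 ] r 0.0568 wheel mod 90deg: -17.6
```

```bash
python3 -m pendant '0 0 0 -5 0 0 1; 0 0 0 -5 0 0 1; 0 0 0 -5 0 0 1; 0 0 0 -4 0 0 1; 0 0 0 -3 0 0 1; 0 0 0 -2 0 0 1; 0 0 0 0 0 0 1; 0 0 0 0 0 0 1'; 
python3 -c "import wh;wh.run(.094,'i')"
```

```text
time_s: 9.58
tool_pos: [0.5104, 0.1176, 0.0131]
tcp_rot: [[1.0, 0.0, -0.001], [0.0, -1.0, -0.0], [-0.001, 0.0, -1.0]]
contact_force: [0.0, -1.0, -1.1]
gripper_width: 0.0002
[0.51057913 0.11738056 0.01296497] [ 0.56344556 -0.58501692 -0.26023208]
0 0.61 [0.5652 0.1528 0.064 ] r 0.0593 wheel mod 90deg: -41.5
1 0.83 [0.5249 0.2292 0.064 ] r 0.0612 wheel mod 90deg: -39.9
2 0.76 [0.4547 0.1875 0.064 ] r 0.0565 wheel mod 90deg: -42.2
3 0.61 [0.492  0.1197 0.064 ] r 0.0532 wheel mod 90deg: -42.5
knob 0.52 [269.2, 226.7] [0.5104 0.3042 0.094 ]
0 0.6 [0.5632 0.1535 0.064 ] r 0.0572 wheel mod 90deg: -41.4
2 0.68 [0.4511 0.1853 0.064 ] r 0.0594 wheel mod 90deg: -39.1
3 0.68 [0.4905 0.1154 0.064 ] r 0.0577 wheel mod 90deg: -42.6
```

View pics/i.png

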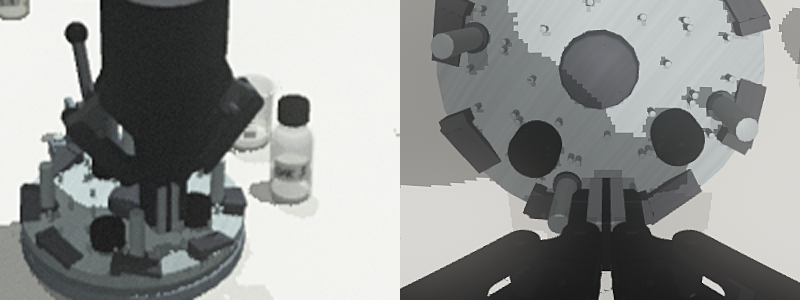

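Wheel is at about −41°, with the caps in their nests and the pawl still up. Needs about 3.5 mm more.

```bash
python3 -m pendant '0 0 0 -2 0 0 1; 0 0 0 -1.5 0 0 1; 0 0 0 0 0 0 1; 0 0 0 0 0 0 1; 0 0 0 6 0 0 1; 0 0 0 6 0 0 1; 0 0 0 0 0 -30 1; 0 0 0 0 0 -35 1;0 0 0 0 0 -35 1; 0 0 0 0 0 0 1'; 
python3 -m pendant '0 0 0 35 15 0 1;0 0 0 35 15 0 1;0 0 0 0 0 0 1'
python3 - <<'E'
import wh
wh.run(.094)
from fit import *
fit([ctrl.snapshot("scene"),ctrl.snapshot("side")],k=[0,.133,.094],fixed=wh.F)
E
```

```text
time_s: 11.02
tool_pos: [0.5231, 0.1179, 0.1189]
tcp_rot: [[1.0, -0.001, 0.008], [-0.001, -1.0, 0.002], [0.008, -0.002, -1.0]]
contact_force: [0.8, 1.1, 0.3]
gripper_width: 0.0003
time_s: 11.27
tool_pos: [0.5959, 0.083, 0.1136]
tcp_rot: [[1.0, -0.005, 0.005], [-0.005, -1.0, -0.002], [0.005, 0.002, -1.0]]
contact_force: [0.2, 0.1, 0.6]
gripper_width: -0.0002
[0.59051186 0.08601099 0.11260233] [-0.22914727  0.26302878  0.13974423]
0 0.63 [0.561  0.1522 0.064 ] r 0.0555 wheel mod 90deg: -43.3
1 0.68 [0.5245 0.2235 0.064 ] r 0.0557 wheel mod 90deg: -41.1
2 0.96 [0.4617 0.1939 0.064 ] r 0.0525 wheel mod 90deg: -51.3
3 0.73 [0.4886 0.1162 0.064 ] r 0.0576 wheel mod 90deg: -44.6
knob 0.72 [338.4, 289.5] [0.5456 0.1128 0.094 ]
0 0.87 [0.5621 0.1512 0.064 ] r 0.0569 wheel mod 90deg: -43.9
1 0.61 [0.5255 0.2247 0.064 ] r 0.0571 wheel mod 90deg: -41.7
2 0.73 [0.4508 0.1894 0.064 ] r 0.0608 wheel mod 90deg: -42.8
3 0.93 [0.4884 0.1167 0.064 ] r 0.0572 wheel mod 90deg: -45.0
27 wheel_centre [ 0.6 -1.3]
27 feeder [2.1 0.3]
27 pawl_pivot [1.1 2. ]
27 pawl_knob [1.3 1.1]
27 peg0_top [ 1.9 -4.4]
27 peg1_top [ 1.5 -0.7]
27 peg2_top [-3.4 -0.5]
27 peg3_top [-1.2  1. ]
28 wheel_centre [-1.9  1.7]
28 feeder [-1.3  2.1]
28 pawl_pivot [1.2 0.4]
28 pawl_knob [-20.6 -69.6]
28 peg0_top [1.  1.1]
28 peg1_top [-0.4  2.1]
28 peg2_top [-3.   2.9]
28 peg3_top [ 0.1 -0.6]
pawl_pivot [0.5053 0.2681 0.046 ]
pawl_knob [0.5041 0.3031 0.094 ]
peg0_top [0.5636 0.1522 0.064 ]
peg1_top [0.5265 0.2253 0.064 ]
peg2_top [0.4534 0.1882 0.064 ]
peg3_top [0.4905 0.1151 0.064 ]
x y yaw wheel [ 0.5085  0.1702  0.033  -0.7412]
```

Wheel now averages about −43.5°, inside the ±5.7° play, with the pawl up. Next I move to the outer side of the knob.

```bash
python3 -m pendant '0 0 0 -12 -37 0 1;0 0 0 -12 -37 0 1;0 0 0 -12 -37 0 1;0 0 0 -12 -37 0 1;0 0 0 -12 -37 0 1;0 0 0 -12 -37 0 1;0 0 0 -12 -37 0 1;0 0 0 0 0 32 1;0 0 0 0 0 32 1;0 0 0 0 0 0 1'
python3 - <<'E'
import wh
wh.run(.094,'j')
E
```

```text
time_s: 13.6
tool_pos: [0.502, 0.3453, 0.044]
tcp_rot: [[1.0, 0.002, -0.007], [0.002, -1.0, -0.005], [-0.007, 0.005, -1.0]]
contact_force: [-2.0, -1.1, -0.7]
gripper_width: 0.0004
[0.50506991 0.3456032  0.04872108] [0.16096425 0.36145628 0.4394282 ]
0 0.8 [0.565  0.1601 0.064 ] r 0.0574 wheel mod 90deg: -34.5
1 0.95 [0.5293 0.2262 0.064 ] r 0.0597 wheel mod 90deg: -44.8
2 0.9 [0.4567 0.1898 0.064 ] r 0.0554 wheel mod 90deg: -45.1
knob 0.74 [270.0, 225.1] [0.513  0.3088 0.094 ]
knob 0.95 [333.8, 410.6] [0.507  0.3021 0.094 ]
```

View pics/j.png

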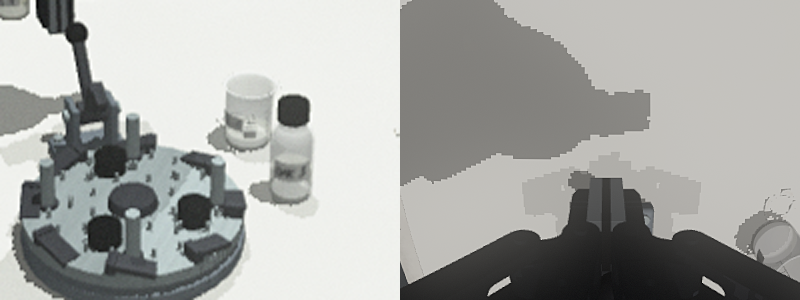

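Finger is just outside the raised knob, at side crop (78,32). Caps are nested, vial and beaker unmoved. Pushing inwards.

```bash
python3 -m pendant '0 0 0 0 8 0 1;0 0 0 0 8 0 1;0 0 0 0 8 0 1;0 0 0 0 7 0 1;0 0 0 0 7 0 1;0 0 0 0 6 0 1;0 0 0 0 6 0 1;0 0 0 0 5 0 1;0 0 0 0 4 0 1;0 0 0 0 0 0 1'; python3 -m pendant '0 0 0 0 0 0 1;0 0 0 0 0 0 1;0 0 0 0 0 0 1;0 0 0 0 0 0 1;0 0 0 0 0 0 1'
python3 - <<'E'
import wh
wh.run(.098,'k')
E
```

```text
time_s: 15.03
tool_pos: [0.5056, 0.2862, 0.0491]
tcp_rot: [[1.0, -0.001, -0.0], [-0.001, -1.0, -0.001], [-0.0, 0.001, -1.0]]
contact_force: [-0.8, -0.7, -0.4]
gripper_width: -0.0001
time_s: 15.45
tool_pos: [0.5054, 0.2877, 0.0491]
tcp_rot: [[1.0, 0.0, -0.0], [0.0, -1.0, 0.0], [-0.0, -0.0, -1.0]]
contact_force: [0.1, -0.0, 0.6]
gripper_width: -0.0002
[0.50543216 0.28755018 0.04905928] [-0.10625206  0.29650094  0.75882343]
0 0.89 [0.5604 0.154  0.064 ] r 0.0544 wheel mod 90deg: -41.8
1 0.87 [0.529 0.228 0.064] r 0.0613 wheel mod 90deg: -43.9
2 0.91 [0.4587 0.195  0.064 ] r 0.0556 wheel mod 90deg: -50.9
3 0.83 [0.4893 0.1179 0.064 ] r 0.0557 wheel mod 90deg: -44.6
knob 0.82 [278.4, 246.0] [0.5044 0.2368 0.098 ]
knob 0.67 [330.6, 421.9] [0.5073 0.2385 0.098 ]
```

View pics/k.png

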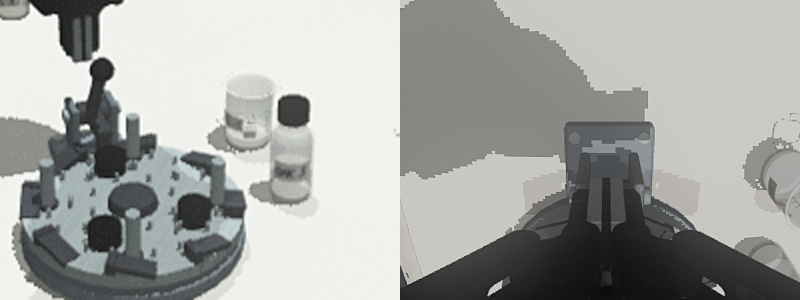

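The knob now reads the same as at the start (wrist camera: y 0.2385, against 0.2389 with the pawl down). I'll retreat and do a final check.

```bash
python3 -m pendant '0 0 0 0 -10 0 1;0 0 0 0 -5 -30 1;0 0 0 0 0 -35 1;0 0 0 0 0 -35 1;0 0 0 0 0 -35 1;0 0 0 25 30 0 1;0 0 0 25 30 0 1;0 0 0 25 30 0 1;0 0 0 0 0 0 1;0 0 0 0 0 0 1'; python3 -m pendant '0 0 0 20 30 0 1;0 0 0 10 30 0 1;0 0 0 0 20 0 1;0 0 0 0 0 0 1;0 0 0 0 0 0 1'
python3 - <<'E'
import wh
wh.run(.098,'l')
from fit import *
s=ctrl.snapshot("side")
for n,z in dict(vial=0,beaker=0,nest1=.028,cap_1=.028).items(): print(n,[(round(r["conf"],2),atz(s,r["at"],z).round(3)) for r in ctrl.place_of(s,n)[:3]])
E
```

```text
time_s: 16.88
tool_pos: [0.582, 0.2102, 0.184]
tcp_rot: [[1.0, -0.005, 0.0], [-0.005, -1.0, -0.001], [0.0, 0.001, -1.0]]
contact_force: [-0.5, 0.7, -0.8]
gripper_width: -0.0
time_s: 17.3
tool_pos: [0.6102, 0.1329, 0.1841]
tcp_rot: [[1.0, -0.001, -0.0], [-0.001, -1.0, 0.0], [-0.0, -0.0, -1.0]]
contact_force: [0.1, 0.2, 0.1]
gripper_width: -0.0001
[0.60990536 0.13496616 0.18408138] [0.14559926 1.02661233 0.03059375]
0 0.56 [0.5639 0.1537 0.064 ] r 0.0578 wheel mod 90deg: -40.9
1 0.69 [0.5002 0.1273 0.064 ] r 0.0437 wheel mod 90deg: -35.3
2 0.6 [0.4576 0.19   0.064 ] r 0.0547 wheel mod 90deg: -45.6
3 0.64 [0.4903 0.1198 0.064 ] r 0.0536 wheel mod 90deg: -44.2
knob 0.97 [278.6, 243.2] [0.507  0.2444 0.098 ]
0 0.68 [0.5644 0.1506 0.064 ] r 0.0592 wheel mod 90deg: -43.7
1 0.91 [0.526  0.2277 0.064 ] r 0.0601 wheel mod 90deg: -41.3
2 0.61 [0.4525 0.189  0.064 ] r 0.059 wheel mod 90deg: -43.0
knob 0.68 [182.1, 100.3] [0.5051 0.2386 0.098 ]
vial [(0.87, array([0.636, 0.186, 0.   ]))]
beaker [(0.66, array([0.631, 0.257, 0.   ]))]
nest1 [(0.87, array([0.475, 0.145, 0.028])), (0.82, array([0.541, 0.14 , 0.028])), (0.78, array([0.509, 0.212, 0.028]))]
cap_1 [(0.84, array([0.536, 0.141, 0.028])), (0.67, array([0.506, 0.217, 0.028])), (0.51, array([0.478, 0.135, 0.028]))]
```

View pics/l.png

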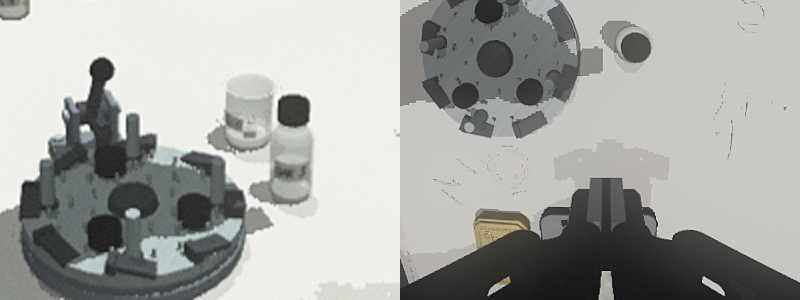

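The picture shows the pawl down, three caps nested, and the vial and beaker in place. A sharper test is the sub-pixel lever/knob position against the start picture.

Run:
```python
from fit import *
s=ctrl.snapshot("side")["img"];i=cv2.imread("pics/side0.png")[:,:,::-1]
def g(a): return np.float32(cv2.cvtColor(np.ascontiguousarray(a),cv2.COLOR_RGB2GRAY))
A,B=g(i),g(s)
for im in(A,B):
    m=(im[235:251,268:294]<90);v,u=np.nonzero(m);print(m.sum(),u.mean()+268,v.mean()+235)
    m=(im[251:262,268:290]<80);v,u=np.nonzero(m);print(m.sum(),u.mean()+268,v.mean()+251)
print(proj(ctrl.snapshot("side"),[[.507,.2374,.098],[.507,.2427,.1008]]))
```

```text
112 280.19642857142856 244.75892857142858
76 277.80263157894734 256.4605263157895
111 280.2072072072072 244.8108108108108
77 277.5844155844156 256.5584415584416
[[280.06013986 245.49875597]
 [278.91931746 242.03037131]]
```

The knob is within 0.1 px of its starting place, and 0.1 rad of lift would shift it 3.5 px. The pawl is therefore fully home.

```bash
python3 -c "
from station import ctrl
print(ctrl.close_job())"
```

```text
the job is handed in; nothing more can be done
None
```

The feeder is back one notch with the pawl fully home, and I handed the job in at about 17.5 s on the robot's clock. I pushed the knob outwards until the pawl stayed up. Then I pushed the wheel clockwise by peg3 and pushed the knob back inwards.

**Last checks:**
- **Pawl:** in the side picture the knob is within 0.1 px of its starting, pawl-down place. A lift of 0.1 rad would have shown as about 3.5 px.
- **Wheel:** it sits at about −43.5° by several views, inside the ±5.7° play around −45°. Single peg readings scattered by several degrees, and a few were plainly wrong, such as −35° and −51°.
- **Caps, vial and beaker:** all three caps are in their nests. The vial and beaker are where they started, within the few millimetres the cameras can tell.
- **Forces:** the readings printed at the end of each move were about 2.5 N at most, and the robot was touching nothing at the end.

**One disagreement:** the real tips of the shut fingers were about 37 mm behind the reported tool point. The side and wrist pictures agreed on this, and a first push at the reported height passed over the knob without touching it. I allowed for the offset in every later move.

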